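# Lock the cash box with its key

### The job

The cash box is shut but not locked. Take the key with the flat blade and the bar-shaped grip from the key stand, line its blade up with the slot of the lock in the top of the box, push it in until its collar sits on the lock, and turn it clockwise (seen from above) to the stop so that the bolt shoots home. Leave the key standing in the lock, and leave the round-headed key in the stand.

Things in the scene. Friction and masses are not known exactly. Their poses are not given: they have to be found in the camera images.
- bar_key_grip (a point): Right key, upright in the stand; point: centre of its black bar grip, 14 (x) x 40 (y) x 48 (z up). Collar under it 44 across, 4 thick, underside 28 below the point, resting on the stand. Below that a flat blade, 8 (x) x 26 (y), 30 long, last 6 narrowed to 5 x 20. Half turn about z is the same. Loose, 80 g. Lift 40 to clear the stand. Seated in the lock the point is 28 above lock_mouth. (mm)
- round_key_grip (a point): Wrong key, in the other place of the stand, 90 mm from the right one: same collar, but a round black grip 34 mm across, 48 mm tall, and a square 17 mm bit that does not fit. Point: centre of its grip. Leave it there.
- key_stand: Fixed aluminium stand like a small bench, 80 (x) x 200 (y) x 52 mm high: a top plate on two end legs. Origin: centre of its underside. Its two key openings, 22 (x) x 32 (y) mm, are at y = +45 and -45 mm; the keys hang in them by their collars, key y along the stand's y to within 5 degrees.
- cash_box: Fixed grey steel cash box, 155 (x) x 214 (y) mm, front deck 58 mm high, lid at the rear (+x) 61 mm high. Origin: centre of its underside, x to the rear. The lock is in the front deck at x = -30, y = 0 mm; a 74 mm ring round it is 64.5 mm high; the bolt's keeper behind it reaches 69 mm.
- lock_mouth (a point): Centre of the top face of the lock's round steel core (58 mm across, 66 mm above the worktop), on its turning axis; turns with the core. Slot: 13 mm wide (x), 31 mm long (y), 34 mm deep; its flared mouth, 23 x 41 mm at the face, narrows to the slot within 9 mm. z is up. The key goes in with its y along this y, either way round.
- lock (a joint): Turn of the lock core, rad, growing clockwise seen from above: 0 unlocked, 1.05 (60 deg) at the stop: locked, bolt out 16 mm. Starts at 0 to 0.15, stays where left, takes 0.07 N m. The slot's y lies 30 deg anticlockwise of the box's y at 0, 30 deg clockwise at the stop. The blade has about 12 deg of play in the slot, so turn the key that much farther.
Things that resemble listed ones, but are neither listed nor needed, are in the scene too. Leave any blue or purple look-alike of the part that bears bar_key_grip alone.

How it is judged (in metres and radians):
On the way:
1. the key is seated in the lock, before the lock is turned (z of bar_key_grip in the frame of lock_mouth below 0.034 m and horizontal distance between bar_key_grip and lock_mouth below 0.012 m and value of joint lock below 0.6 rad), for 0.1 s.
At the end, for the whole second after the job is handed in: The lock is turned to within 10 degrees of its stop (joint above 0.88 rad) and the bar-gripped key stands in it: collar within 6 mm of the lock's face, within 12 mm of its axis, less than 0.2 rad from upright. The round-headed key is still in its place in the stand (within 20 mm) (value of joint lock above 0.88 rad and z of bar_key_grip in the frame of lock_mouth below 0.034 m and horizontal distance between bar_key_grip and lock_mouth below 0.012 m and angle between bar_key_grip's own z axis and vertical below 0.2 rad and distance of round_key_grip from where it was at the start of the episode below 0.02 m); the robot touches nothing.
It fails at once if the round-headed key is taken out of the stand (distance of round_key_grip from where it was at the start of the episode above 0.04 m).
It also fails if it takes over 48 s, if anything falls off the work surface, if the arm or the gripper's body presses on something with over 40 N, if the wrist force passes 120 N, or if a joint passes its speed limit or range.

### The arm

A 7-joint arm with a two-finger parallel gripper is mounted at the origin on a cart in front of the work surface, level with it; the furniture and walls round the work are solid. World frame = base frame: x ahead of the robot, y to its left, z up, the work surface at z = 0. Lengths are in m, angles in degrees, forces in N, time in s.
With the tool pointing down it reaches from about 0.425 to 0.825 m from the base axis. Payload 3.6 kg.
Tool frame: the origin (TCP) lies between the finger pads; the fingertips stand 19 mm ahead of it and the grasp point (between the pads) is the TCP; z points along the fingers, y is the direction in which the jaws open and shut (so a half turn about z gives the same grasp; the last joint's range is limited). The gripper opens to 85 mm and grips with 20 to 120 N. Pads are 22 mm wide; open, the fingers measure 114 mm over their backs; the gripper's body (76 mm by 85 mm) begins 54 mm behind the grasp point. The pads swing forward as they close: fully open they stand 13 mm farther back than shut.
Start: joints at [-73.826, 35.231, -0.722, 81.555, 0.464, 63.22, -2.315], TCP at [0.198, 0.619, 0.25] pointing down, gripper open.
Joint ranges: [-178.69, 178.69], [-17.37, 117.87], [-77.05, 75.6], [15.02, 138.74], [-78.02, 258.01], [0.78, 113.62], [-162.83, 162.83]. Speed limits (degrees/s): [159.86, 159.86, 180, 180, 180, 180, 180].

### API

Orientations are given as a 3x3 rotation matrix whose columns are the frame's x, y, z axes.
In Python, from bench import ctrl, vision, models gives the robot as it stands.
- The arm moves only by the tool step_arm, never from a script. Its argument "deltas" is a list of rows, each an object of numbers: "tx", "ty", "tz": the shift along the tool's x, y, z in mm; "wx", "wy", "wz": the turn, a rotation vector about the tool's x, y, z in degrees; "jaw": the opening in per cent of the stroke, from 0 (shut) to 100 (fully open). In form: [{"tx": .., "ty": .., "tz": .., "wx": .., "wy": .., "wz": .., "jaw": ..}, ...]. A call has 1 to 8 rows; each row shifts and turns the pose as measured when the row begins, along the tool's axes as they then stand; what a row does not reach is not made up. A row lasts 1/12 s, in which the tool goes at most 41.7 mm and 7.16 degrees, less where a joint would pass 70% of its speed; a pose out of reach is approached as far as the arm can. A call is refused whole if a number of a shift passes 41.7 or a number of a turn 7.16, either way. A call with a gripper value outside its range is refused whole. The fingers move at their own pace and stop on an object; "newtons" is the grip in N (left out, the last holds). Time passes only in rows, so rows that do not move let the fingers close. It gives the time, the measured TCP pose, the force and the opening at its end, in the units of the state.
- ctrl.sense(): the state, without advancing time (a new reading comes with each control period).
- vision.read_camera(name): name is "scene" or "side" or "wrist"; returns a dict with "frame" (400x640x3 uint8, blue, green, red), "depth" (400x640 float32, m along the optical axis (not along the pixel's ray), 0 where there is no reading), "fx", "fy", "cx", "cy" (pixels), "xyz" and "attitude" of the camera in the world. Camera axes: x right, y down, z forward; pixel columns grow to the right and rows downward; lengths in m; the calibration is good to about 2 mm. A picture is of the moment at which its call begins.
- ctrl.finish_job(): hands the job in, once; it reports no verdict.
Trained networks look in a picture, given as the dict that the camera call returned (one of the last four; its "shot" number tells which), for a name from the list of things; names that differ only in an ending like _2 or _b are one class to them, and where a whole thing is asked for, a point or a joint stands for the part that bears it (a point fixed in the world has none). Each returns a list of dicts, best first, with "conf" (0 to 1); they miss things now and then, are a little off and sometimes report something else, mostly with a low value. They report only what shows in the picture. A call takes as long as a camera call. They do not tell look-alikes from the thing itself.
- models.spot_in(picture, label): "centre" ([row, column] in pixels, amid what is visible of it).
The state is a dict: "t": time; "joint_positions": joint angles; "joint_vel": joint speeds; "tau": joint torques, N m; "eef_pos": TCP position; "tcp_rot": TCP orientation; "contact_force": force on the tool from outside, world axes, zero at the start; "wrist_torque": the same for the moment, N m; "grip_width": opening from 0.0 (shut) to 1.0 (fully open).
Only numpy, scipy, OpenCV 4.12 (cv2) and the standard library are available. Lean on these libraries where they do the work, as an engineer would, in place of code of your own. Each camera call takes 0.05 s, during which the arm holds its last target.

## Working session

There is one attempt and no reset: what is moved stays moved. The work goes in short steps, Python scripts to look and compute and a tool call to move; the robot and the scene stay as the last step left them, time stands still between calls to the robot, and variables do not carry over. Pictures are saved under pics/ and viewed, and the job is handed in when it is done.

Besides the shell and the picture viewer there is one more tool, called after ">>>" as a command line: name --argument value ..., lists and objects as JSON in quotes. step_arm: Moves the arm, as the interface text tells. Its arguments: {"type":"object","properties":{"deltas":{"type":"array"},"newtons":{"type":"number"}},"required":["deltas"]}

```bash
mkdir -p pics; ls
cat > h.py <<'E'
import numpy as np, cv2
from bench import ctrl, vision, models
def w(p,r,c,d=None):
    if d is None:
        a=p["depth"][int(r)-2:int(r)+3,int(c)-2:int(c)+3]; a=a[a>0]; d=np.median(a) if a.size else np.nan
    q=np.array([(c-p["cx"])/p["fx"]*d,(r-p["cy"])/p["fy"]*d,d])
    return np.array(p["attitude"])@q+np.array(p["xyz"])
def cloud(p):
    d=p["depth"]; r,c=np.mgrid[0:d.shape[0],0:d.shape[1]]
    q=np.stack([(c-p["cx"])/p["fx"]*d,(r-p["cy"])/p["fy"]*d,d],-1)
    X=q@np.array(p["attitude"]).T+np.array(p["xyz"]); X[d<=0]=np.nan
    return X
E
python3 - <<'E'
from h import *
np.set_printoptions(precision=4,suppress=True)
s=ctrl.sense(); print(s["t"],s["eef_pos"],s["tcp_rot"],s["contact_force"],s["grip_width"])
for n in ["scene","side","wrist"]:
    p=vision.read_camera(n); cv2.imwrite(f"pics/{n}0.png",p["frame"]); print(n,p["xyz"])
    for l in ["bar_key_grip","round_key_grip","key_stand","cash_box","lock_mouth"]:
        for k in models.spot_in(p,l)[:3]: print(l,k["conf"],k["centre"],w(p,*k["centre"]))
E
```

```text
pics
0.0 [0.1973 0.6186 0.2491] [[-0.9527  0.3038 -0.0008]
 [ 0.3038  0.9527 -0.0025]
 [-0.     -0.0026 -1.    ]] [-0.179  -0.973   0.8713] 0.9933169877337947
scene [0.2616 0.5204 0.6843]
bar_key_grip 0.84 [229.9, 297.0] [0.5881 0.1295 0.0774]
bar_key_grip 0.69 [227.6, 242.9] [0.6958 0.1756 0.0541]
bar_key_grip 0.68 [197.7, 275.6] [0.6929 0.0725 0.06  ]
round_key_grip 0.55 [261.0, 277.2] [0.5614 0.2213 0.0977]
key_stand 0.83 [274.0, 286.2] [0.5509 0.212  0.054 ]
cash_box 0.79 [163.4, 394.3] [ 0.5345 -0.1891  0.059 ]
lock_mouth 0.5 [155.4, 406.2] [ 0.5268 -0.2397  0.0544]
side [ 0.4339 -0.6589  0.579 ]
bar_key_grip 0.94 [188.6, 371.9] [0.706  0.0474 0.0506]
bar_key_grip 0.85 [162.3, 357.1] [0.7038 0.156  0.0546]
bar_key_grip 0.7 [167.8, 318.2] [0.597  0.109  0.0829]
round_key_grip 0.53 [146.8, 301.6] [0.5751 0.1954 0.0922]
key_stand 0.7 [181.4, 310.4] [0.5778 0.106  0.0507]
lock_mouth 0.55 [293.4, 314.3] [ 0.5206 -0.2093  0.0414]
wrist [0.1319 0.6402 0.3748]
```

View pics/scene0.png

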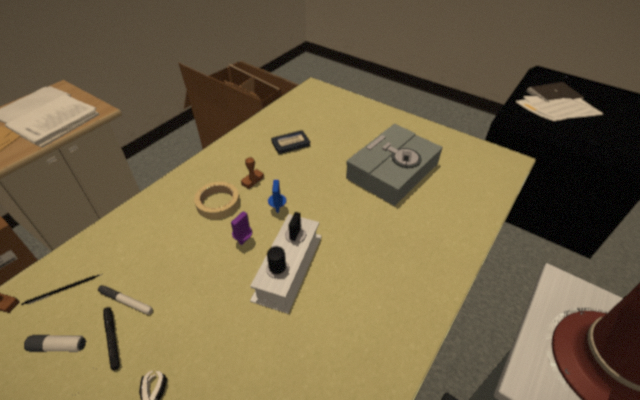

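View pics/side0.png

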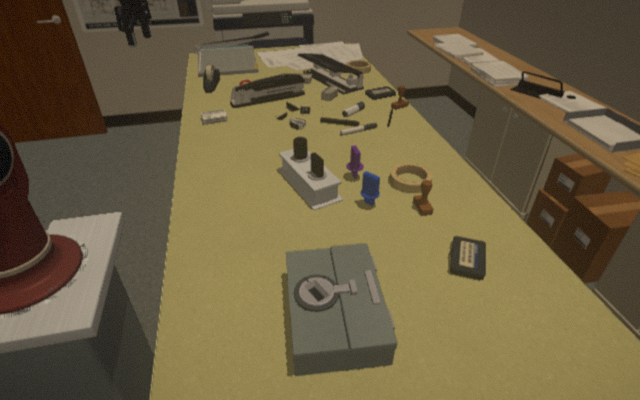

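Scene view: black bar key at about (228,296), round key at (261,277), with the blue and purple look-alikes at (197,276) and (228,242). The box is at (163,394). I'll fit coarse poses from the depth.

Run:
```python
from h import *
np.set_printoptions(precision=4,suppress=True)
for n in ["scene","side"]:
    p=vision.read_camera(n); X=cloud(p); f=p["frame"].astype(int)
    z=X[...,2]; 
    def sel(x0,x1,y0,y1,z0,z1): return (X[...,0]>x0)&(X[...,0]<x1)&(X[...,1]>y0)&(X[...,1]<y1)&(z>z0)&(z<z1)
    m=sel(.45,.65,.03,.33,.045,.057)&(f.min(-1)>80)
    r=cv2.minAreaRect(X[m][:,:2].astype(np.float32)); print(n,"stand",m.sum(),r, X[m].mean(0))
    m=sel(.45,.65,.03,.33,.07,.125)&(f.max(-1)<70)
    P=X[m]; nc,lab=cv2.connectedComponents(m.astype(np.uint8))
    for k in range(1,nc):
        Q=X[lab==k]
        if len(Q)>15: 
            t=Q[Q[:,2]>Q[:,2].max()-.008]; print(" dark",len(Q),Q.mean(0),Q.min(0),Q.max(0),"top",len(t),t.mean(0))
    m=sel(.4,.75,-.4,-.05,.05,.065)
    r=cv2.minAreaRect(X[m][:,:2].astype(np.float32)); print(" box",m.sum(),r)
```

```text
scene stand 1998 ((0.5847405791282654, 0.16814811527729034), (0.07094188034534454, 0.1926158219575882), 16.669198989868164) [0.5759 0.1812 0.0522]
 dark 196 [0.5918 0.1324 0.0938] [0.5847 0.1097 0.0701] [0.6046 0.1455 0.1061] top 95 [0.594  0.1292 0.1032]
 dark 344 [0.568  0.217  0.0952] [0.5562 0.1986 0.07  ] [0.586 0.228 0.107] top 192 [0.571  0.2141 0.1037]
 box 3109 ((0.5533027648925781, -0.22726720571517944), (0.21576835215091705, 0.15683795511722565), 84.11917877197266)
side stand 897 ((0.5837896466255188, 0.17075535655021667), (0.0706055760383606, 0.19547800719738007), 16.942955017089844) [0.583  0.1455 0.0525]
 dark 204 [0.5722 0.2014 0.0914] [0.5578 0.1926 0.07  ] [0.5876 0.2189 0.1065] top 74 [0.5726 0.2051 0.1034]
 dark 174 [0.5956 0.1178 0.0905] [0.5865 0.1044 0.0702] [0.6063 0.1395 0.1065] top 52 [0.5959 0.1204 0.103 ]
 box 9137 ((0.5536400079727173, -0.22768013179302216), (0.21442250907421112, 0.15593720972537994), 84.2755355834961)
```

Run:
```python
import cv2
a=cv2.imread("pics/scene0.png")[120:320,220:460]; cv2.imwrite("pics/scene0c.png",cv2.resize(a,(720,600),interpolation=cv2.INTER_CUBIC))
a=cv2.imread("pics/side0.png")[130:380,260:420]; cv2.imwrite("pics/side0c.png",cv2.resize(a,(384,600),interpolation=cv2.INTER_CUBIC))
```

```text
(no output)
```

View pics/scene0c.png

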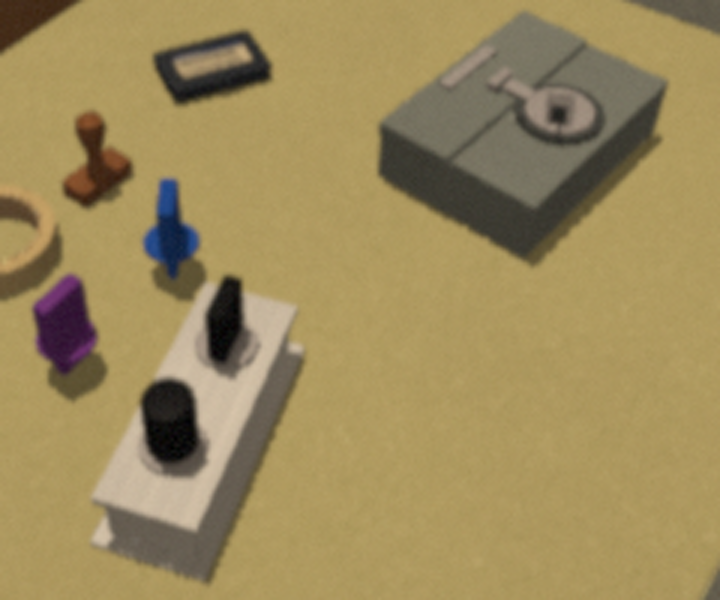

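View pics/wrist0.png

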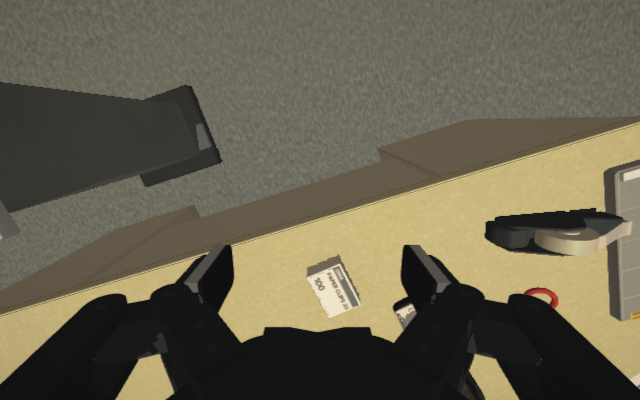

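```bash
cat >> h.py <<'E'
import math,json
def yaw(R): return math.degrees(math.atan2(R[1][1],R[0][1]))
def plan(tgt,ty,n,jaw=None):
    s=ctrl.sense(); p=np.array(s["eef_pos"]); R=np.array(s["tcp_rot"]); y0=yaw(R)
    d=(np.array(tgt)-p)/n; dy=((ty-y0+180)%360-180)/n; rows=[]
    for i in range(n):
        a=math.radians(y0+i*dy); c,si=math.cos(a),math.sin(a)
        Ri=np.array([[-si,c,0],[c,si,0],[0,0,-1.]]).T if 0 else np.column_stack([[-si,c,0],[c,si,0],[0,0,-1]])
        t=Ri.T@d*1000
        r=dict(tx=round(t[0],1),ty=round(t[1],1),tz=round(t[2],1),wz=round(-dy,1))
        rows.append(r)
    print("at",p.round(4),round(y0,2),"t",s["t"]," step mm",np.linalg.norm(d)*1000)
    for i in range(0,n,8): print(json.dumps(rows[i:i+8]))
def st():
    s=ctrl.sense(); R=np.array(s["tcp_rot"]); print("t",s["t"],"p",np.round(s["eef_pos"],4),"yaw",round(yaw(R),2),"tilt",np.round(R[:2,2],4),"F",np.round(s["contact_force"],2),"M",np.round(s["wrist_torque"],3),"w",round(s["grip_width"],3),"j",np.round(s["joint_positions"],1))
E
python3 - <<'E'
from h import *
plan([.597,.126,.22],16.7,16)
E
```

```text
at [0.1975 0.6192 0.2503] 72.31 t 1.0  step mm 39.71593639716381
[{"tx": -33.2, "ty": -21.8, "tz": 1.9, "wz": 3.5}, {"tx": -34.4, "ty": -19.7, "tz": 1.9, "wz": 3.5}, {"tx": -35.5, "ty": -17.6, "tz": 1.9, "wz": 3.5}, {"tx": -36.6, "ty": -15.4, "tz": 1.9, "wz": 3.5}, {"tx": -37.4, "ty": -13.2, "tz": 1.9, "wz": 3.5}, {"tx": -38.1, "ty": -10.9, "tz": 1.9, "wz": 3.5}, {"tx": -38.7, "ty": -8.6, "tz": 1.9, "wz": 3.5}, {"tx": -39.2, "ty": -6.2, "tz": 1.9, "wz": 3.5}]
[{"tx": -39.5, "ty": -3.8, "tz": 1.9, "wz": 3.5}, {"tx": -39.6, "ty": -1.4, "tz": 1.9, "wz": 3.5}, {"tx": -39.7, "ty": 1.0, "tz": 1.9, "wz": 3.5}, {"tx": -39.5, "ty": 3.4, "tz": 1.9, "wz": 3.5}, {"tx": -39.2, "ty": 5.8, "tz": 1.9, "wz": 3.5}, {"tx": -38.8, "ty": 8.2, "tz": 1.9, "wz": 3.5}, {"tx": -38.3, "ty": 10.5, "tz": 1.9, "wz": 3.5}, {"tx": -37.5, "ty": 12.8, "tz": 1.9, "wz": 3.5}]
```

>>> step_arm --deltas '[{"tx":-33,"ty":-22,"tz":0,"wz":3.5},{"tx":-34,"ty":-20,"tz":0,"wz":3.5},{"tx":-35.5,"ty":-17.5,"tz":0,"wz":3.5},{"tx":-36.5,"ty":-15.5,"tz":0,"wz":3.5},{"tx":-37.5,"ty":-13,"tz":0,"wz":3.5},{"tx":-38,"ty":-11,"tz":0,"wz":3.5},{"tx":-38.5,"ty":-8.5,"tz":0,"wz":3.5},{"tx":-39,"ty":-6,"tz":0,"wz":3.5}]'

```text
invalid input at $.deltas[0]: expected keys tx, ty, tz, wx, wy, wz, jaw
```

Run:
```python
from h import *
st()
plan([.597,.126,.22],16.7,9)
```

```text
t 1.0 p [0.1975 0.6192 0.2503] yaw 72.31 tilt [-0.0001 -0.    ] F [ 0.46  0.07 -0.08] M [-0.029  0.009 -0.033] w 1.002 j [-73.8  35.2  -0.7  81.6   0.5  63.2  -2.3]
at [0.1975 0.6192 0.2503] 72.31 t 1.0  step mm 70.60610915051343
[{"tx": -58.9, "ty": -38.7, "tz": 3.4, "wz": 6.2}, {"tx": -62.8, "ty": -32.2, "tz": 3.4, "wz": 6.2}, {"tx": -65.9, "ty": -25.2, "tz": 3.4, "wz": 6.2}, {"tx": -68.2, "ty": -18.0, "tz": 3.4, "wz": 6.2}, {"tx": -69.7, "ty": -10.5, "tz": 3.4, "wz": 6.2}, {"tx": -70.5, "ty": -3.0, "tz": 3.4, "wz": 6.2}, {"tx": -70.4, "ty": 4.6, "tz": 3.4, "wz": 6.2}, {"tx": -69.5, "ty": 12.2, "tz": 3.4, "wz": 6.2}]
[{"tx": -67.8, "ty": 19.6, "tz": 3.4, "wz": 6.2}]
```

All keys are required in each row.

>>> step_arm --deltas '[{"tx":-33,"ty":-22,"tz":0,"wx":0,"wy":0,"wz":3.5,"jaw":100},{"tx":-34,"ty":-20,"tz":0,"wx":0,"wy":0,"wz":3.5,"jaw":100},{"tx":-35.5,"ty":-17.5,"tz":0,"wx":0,"wy":0,"wz":3.5,"jaw":100},{"tx":-36.5,"ty":-15.5,"tz":0,"wx":0,"wy":0,"wz":3.5,"jaw":100},{"tx":-37.5,"ty":-13,"tz":0,"wx":0,"wy":0,"wz":3.5,"jaw":100},{"tx":-38,"ty":-11,"tz":0,"wx":0,"wy":0,"wz":3.5,"jaw":100},{"tx":-38.5,"ty":-8.5,"tz":0,"wx":0,"wy":0,"wz":3.5,"jaw":100},{"tx":-39,"ty":-6,"tz":0,"wx":0,"wy":0,"wz":3.5,"jaw":100}]'

```text
t: 1.67
eef_pos: [0.3919, 0.3745, 0.2471]
tcp_rot: [[-0.701, 0.713, -0.007], [0.713, 0.701, 0.012], [0.013, 0.003, -1.0]]
contact_force: [0.7, 1.1, 0.3]
grip_width: 1.004
```

Run:
```python
from h import *
st()
plan([.597,.126,.22],16.7,10)
```

```text
t 1.6667 p [0.3919 0.3745 0.2471] yaw 44.49 tilt [-0.007   0.0115] F [0.68 1.06 0.29] M [ 0.054 -0.077 -0.038] w 1.004 j [-50.6  25.8   7.3 100.2  -4.9  54.1   3.4]
at [0.3919 0.3745 0.2471] 44.49 t 1.6667  step mm 32.33350675529198
[{"tx": -32.1, "ty": -2.8, "tz": 2.7, "wz": 2.8}, {"tx": -32.2, "ty": -1.2, "tz": 2.7, "wz": 2.8}, {"tx": -32.2, "ty": 0.3, "tz": 2.7, "wz": 2.8}, {"tx": -32.2, "ty": 1.9, "tz": 2.7, "wz": 2.8}, {"tx": -32.0, "ty": 3.5, "tz": 2.7, "wz": 2.8}, {"tx": -31.8, "ty": 5.0, "tz": 2.7, "wz": 2.8}, {"tx": -31.5, "ty": 6.5, "tz": 2.7, "wz": 2.8}, {"tx": -31.2, "ty": 8.1, "tz": 2.7, "wz": 2.8}]
[{"tx": -30.8, "ty": 9.6, "tz": 2.7, "wz": 2.8}, {"tx": -30.3, "ty": 11.0, "tz": 2.7, "wz": 2.8}]
```

>>> step_arm --deltas '[{"tx":-32,"ty":-3,"tz":2.7,"wx":0,"wy":0,"wz":3,"jaw":100},{"tx":-32,"ty":-1,"tz":2.7,"wx":0,"wy":0,"wz":3,"jaw":100},{"tx":-32,"ty":0,"tz":2.7,"wx":0,"wy":0,"wz":3,"jaw":100},{"tx":-32,"ty":2,"tz":2.7,"wx":0,"wy":0,"wz":3,"jaw":100},{"tx":-32,"ty":3.5,"tz":2.7,"wx":0,"wy":0,"wz":3,"jaw":100},{"tx":-32,"ty":5,"tz":2.7,"wx":0,"wy":0,"wz":3,"jaw":100},{"tx":-31.5,"ty":6.5,"tz":2.7,"wx":0,"wy":0,"wz":3,"jaw":100},{"tx":-31,"ty":8,"tz":2.7,"wx":0,"wy":0,"wz":3,"jaw":100}]'

```text
t: 2.33
eef_pos: [0.5596, 0.1597, 0.2249]
tcp_rot: [[-0.327, 0.945, 0.001], [0.945, 0.327, 0.016], [0.014, 0.006, -1.0]]
contact_force: [0.4, 0.5, 0.8]
grip_width: 1.002
```

Run:
```python
from h import *
st()
plan([.597,.126,.22],16.7,3)
```

```text
t 2.3333 p [0.5596 0.1597 0.2249] yaw 19.06 tilt [0.0007 0.0155] F [0.43 0.48 0.84] M [ 0.03  -0.025 -0.02 ] w 1.002 j [-27.1  31.   15.   95.8 -10.5  54.3  11. ]
at [0.5596 0.1597 0.2249] 19.06 t 2.3333  step mm 16.85337260401001
[{"tx": -14.7, "ty": 8.1, "tz": 1.6, "wz": 0.8}, {"tx": -14.6, "ty": 8.3, "tz": 1.6, "wz": 0.8}, {"tx": -14.5, "ty": 8.5, "tz": 1.6, "wz": 0.8}]
```

>>> step_arm --deltas '[{"tx":-14.7,"ty":8,"tz":1.6,"wx":0.3,"wy":-0.8,"wz":0.8,"jaw":100},{"tx":-14.6,"ty":8.3,"tz":1.6,"wx":0,"wy":0,"wz":0.8,"jaw":100},{"tx":-14.5,"ty":8.5,"tz":1.6,"wx":0,"wy":0,"wz":0.8,"jaw":100},{"tx":0,"ty":0,"tz":0,"wx":0,"wy":0,"wz":0,"jaw":100}]'

```text
t: 2.67
eef_pos: [0.6027, 0.1125, 0.2199]
tcp_rot: [[-0.268, 0.963, 0.004], [0.963, 0.268, -0.007], [-0.008, 0.002, -1.0]]
contact_force: [0.6, -0.4, 0.8]
grip_width: 1.003
```

```bash
cat >> h.py <<'E'
def tilt():
    R=np.array(ctrl.sense()["tcp_rot"]); z=R[:,2]; v=R.T@np.cross(z,[0,0,-1]); print("tilt fix wx,wy deg",np.degrees(v[:2]).round(2))
E
python3 - <<'E'
from h import *
st();tilt()
p=vision.read_camera("wrist"); cv2.imwrite("pics/wrist1.png",p["frame"]); print(p["xyz"])
for k in models.spot_in(p,"bar_key_grip")[:3]: print(k["conf"],k["centre"],w(p,*k["centre"]))
E
```

```text
t 2.6667 p [0.6027 0.1125 0.2199] yaw 15.57 tilt [ 0.0042 -0.0073] F [ 0.64 -0.35  0.75] M [-0.011 -0.039 -0.06 ] w 1.003 j [-22.8  34.2  16.5  90.9 -10.5  56.3  12.4]
tilt fix wx,wy deg [0.12 0.47]
[0.58327367 0.1792915  0.34382916]
0.92 [173.0, 316.2] [0.59514213 0.13640353 0.10498906]
0.89 [251.4, 389.7] [0.69234554 0.07233314 0.07675964]
0.76 [156.8, 422.4] [0.69735836 0.17270333 0.05555797]
```

View pics/wrist1.png

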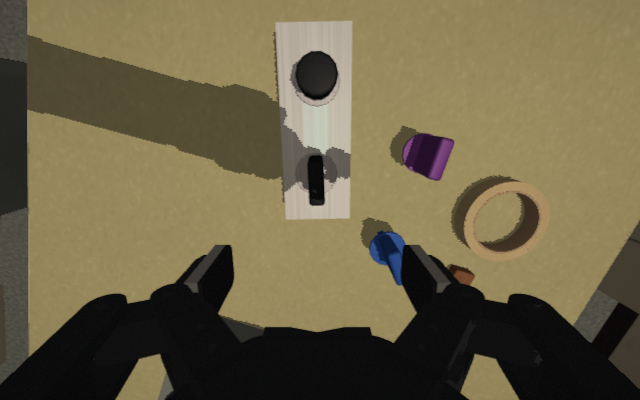

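Wrist view: the bar key's top is at about (180,316) and runs nearly along the image rows. The round key is at (75,316). Blue is at (255,388), right of the key. Next I'll fit the top face.

Run:
```python
from h import *
st();tilt()
p=vision.read_camera("wrist");X=cloud(p)
m=np.zeros(X.shape[:2],bool); m[120:225,280:350]=True
m&=(X[...,2]>.098)&(X[...,2]<.112)&(p["frame"].max(-1)<70)
print(m.sum(),X[m].mean(0),cv2.minAreaRect(X[m][:,:2].astype(np.float32)))
# pixel-based on plane z=.104
r,c=np.nonzero(m); print(r.min(),r.max(),c.min(),c.max())
m2=np.zeros(X.shape[:2],bool); m2[120:225,270:360]=True
m2&=(X[...,2]>.045)&(X[...,2]<.06); q=np.zeros(X.shape[:2],bool)
mm=(X[...,2]>.049)&(X[...,2]<.056)
n,l,s,ce=cv2.connectedComponentsWithStats(mm.astype(np.uint8)); k=1+s[1:,4].argmax(); print("stand",s[k],cv2.minAreaRect(X[l==k][:,:2].astype(np.float32)))
```

```text
t 2.7667 p [0.6005 0.1162 0.2199] yaw 15.83 tilt [ 0.0016 -0.0041] F [-0.82  0.09 -1.  ] M [0.036 0.034 0.002] w 1.0 j [-22.9  34.1  16.3  91.  -10.6  56.4  12.4]
tilt fix wx,wy deg [0.03 0.25]
669 [0.59669744 0.12834268 0.1044512 ] ((0.596820056438446, 0.12727954983711243), (0.013768458738923073, 0.03862274810671806), 18.458845138549805)
166 209 309 325
stand [  277    27    77   197 10272] ((0.5846729278564453, 0.16947853565216064), (0.07028242945671082, 0.19069001078605652), 16.661945343017578)
```

Run:
```python
from h import *
plan([.5968,.1273,.13],18.4,4)
```

```text
at [0.5999 0.1176 0.22  ] 15.95 t 2.8167  step mm 22.646282440212378
[{"tx": 2.5, "ty": -0.1, "tz": 22.5, "wz": -0.6}, {"tx": 2.5, "ty": -0.1, "tz": 22.5, "wz": -0.6}, {"tx": 2.5, "ty": -0.0, "tz": 22.5, "wz": -0.6}, {"tx": 2.5, "ty": -0.0, "tz": 22.5, "wz": -0.6}]
```

>>> step_arm --deltas '[{"tx":2.5,"ty":0,"tz":22,"wx":0,"wy":0.2,"wz":-0.6,"jaw":65},{"tx":2.5,"ty":0,"tz":22,"wx":0,"wy":0,"wz":-0.6,"jaw":65},{"tx":2.5,"ty":0,"tz":22,"wx":0,"wy":0,"wz":-0.6,"jaw":65},{"tx":2,"ty":0,"tz":12,"wx":0,"wy":0,"wz":-0.6,"jaw":65},{"tx":0,"ty":0,"tz":0,"wx":0,"wy":0,"wz":0,"jaw":65},{"tx":0,"ty":0,"tz":0,"wx":0,"wy":0,"wz":0,"jaw":65}]'

```text
t: 3.32
eef_pos: [0.593, 0.1395, 0.1426]
tcp_rot: [[-0.332, 0.943, 0.002], [0.943, 0.332, 0.01], [0.009, 0.005, -1.0]]
contact_force: [-0.4, 0.4, -0.1]
grip_width: 0.65
```

Run:
```python
from h import *
st();tilt()
plan([.5968,.1273,.082],18.4,4)
```

```text
t 3.3167 p [0.593  0.1395 0.1426] yaw 19.4 tilt [0.0017 0.0104] F [-0.36  0.35 -0.06] M [ 0.01  -0.025 -0.004] w 0.65 j [-23.1  38.8  13.3  96.1 -12.3  46.3  15.3]
tilt fix wx,wy deg [ 0.29 -0.53]
at [0.593  0.1395 0.1426] 19.4 t 3.3167  step mm 15.48460097688131
[{"tx": -3.2, "ty": -0.1, "tz": 15.2, "wz": 0.3}, {"tx": -3.2, "ty": -0.1, "tz": 15.2, "wz": 0.3}, {"tx": -3.2, "ty": -0.1, "tz": 15.2, "wz": 0.3}, {"tx": -3.2, "ty": -0.1, "tz": 15.2, "wz": 0.3}]
```

>>> step_arm --deltas '[{"tx":-6,"ty":0,"tz":6,"wx":0.2,"wy":-0.4,"wz":0.5,"jaw":65},{"tx":-4,"ty":0,"tz":4,"wx":0,"wy":0,"wz":0.3,"jaw":65},{"tx":0,"ty":0,"tz":0,"wx":0,"wy":0,"wz":0,"jaw":65},{"tx":0,"ty":0,"tz":0,"wx":0,"wy":0,"wz":0,"jaw":65}]'

```text
t: 3.65
eef_pos: [0.5974, 0.1318, 0.135]
tcp_rot: [[-0.321, 0.947, 0.005], [0.947, 0.321, 0.004], [0.002, 0.006, -1.0]]
contact_force: [-0.7, -0.0, 0.7]
grip_width: 0.648
```

Run:
```python
from h import *
st();tilt()
plan([.5968,.1273,.082],18.4,4)
```

```text
t 3.65 p [0.5974 0.1318 0.135 ] yaw 18.71 tilt [0.0053 0.0042] F [-0.69 -0.04  0.67] M [-0.03   0.003 -0.003] w 0.648 j [-22.6  39.5  13.6  96.2 -12.3  45.4  15.3]
tilt fix wx,wy deg [ 0.37 -0.13]
at [0.5974 0.1318 0.135 ] 18.71 t 3.65  step mm 13.292623809153758
[{"tx": -1.0, "ty": -0.5, "tz": 13.2, "wz": 0.1}, {"tx": -1.0, "ty": -0.5, "tz": 13.2, "wz": 0.1}, {"tx": -1.0, "ty": -0.5, "tz": 13.2, "wz": 0.1}, {"tx": -1.0, "ty": -0.5, "tz": 13.2, "wz": 0.1}]
```

>>> step_arm --deltas '[{"tx":-1.5,"ty":-0.5,"tz":13,"wx":0.3,"wy":-0.1,"wz":0.1,"jaw":65},{"tx":-1.5,"ty":-0.5,"tz":13,"wx":0,"wy":0,"wz":0.1,"jaw":65},{"tx":-1,"ty":-0.5,"tz":13,"wx":0,"wy":0,"wz":0,"jaw":65},{"tx":0,"ty":0,"tz":6,"wx":0,"wy":0,"wz":0,"jaw":65},{"tx":0,"ty":0,"tz":0,"wx":0,"wy":0,"wz":0,"jaw":65},{"tx":0,"ty":0,"tz":0,"wx":0,"wy":0,"wz":0,"jaw":65}]'

```text
t: 4.15
eef_pos: [0.5995, 0.1259, 0.0881]
tcp_rot: [[-0.315, 0.949, 0.005], [0.949, 0.315, 0.001], [-0.001, 0.005, -1.0]]
contact_force: [-0.3, -0.2, -0.2]
grip_width: 0.649
```

Run:
```python
from h import *
st();tilt()
plan([.5968,.1273,.082],18.4,1)
```

```text
t 4.15 p [0.5995 0.1259 0.0881] yaw 18.34 tilt [0.0052 0.0006] F [-0.29 -0.24 -0.17] M [ 0.    -0.045  0.038] w 0.649 j [-21.5  43.2  12.6  97.8 -13.3  40.2  16.3]
tilt fix wx,wy deg [0.29 0.06]
at [0.5995 0.1259 0.0881] 18.34 t 4.15  step mm 6.822415719288203
[{"tx": 2.1, "ty": -2.1, "tz": 6.1, "wz": -0.1}]
```

>>> step_arm --deltas '[{"tx":1.5,"ty":-2,"tz":5,"wx":0.3,"wy":0,"wz":0,"jaw":65},{"tx":0,"ty":0,"tz":0,"wx":0,"wy":0,"wz":0,"jaw":65},{"tx":0,"ty":0,"tz":0,"wx":0,"wy":0,"wz":0,"jaw":65}]'

```text
t: 4.4
eef_pos: [0.5977, 0.1269, 0.0835]
tcp_rot: [[-0.315, 0.949, 0.002], [0.949, 0.315, -0.001], [-0.001, 0.001, -1.0]]
contact_force: [0.5, 0.5, 0.5]
grip_width: 0.646
```

Run:
```python
from h import *
st();tilt()
plan([.5968,.1273,.082],18.4,1)
p=vision.read_camera("wrist"); cv2.imwrite("pics/wrist2.png",p["frame"])
```

```text
t 4.4 p [0.5977 0.1269 0.0835] yaw 18.33 tilt [ 0.0015 -0.0009] F [0.5  0.48 0.46] M [-0.09   0.035  0.041] w 0.646 j [-21.6  43.5  12.5  98.1 -13.4  39.8  16.2]
tilt fix wx,wy deg [0.07 0.07]
at [0.5977 0.1269 0.0835] 18.33 t 4.4  step mm 1.8294273010958668
[{"tx": 0.6, "ty": -0.8, "tz": 1.5, "wz": -0.1}]
```

View pics/wrist2.png

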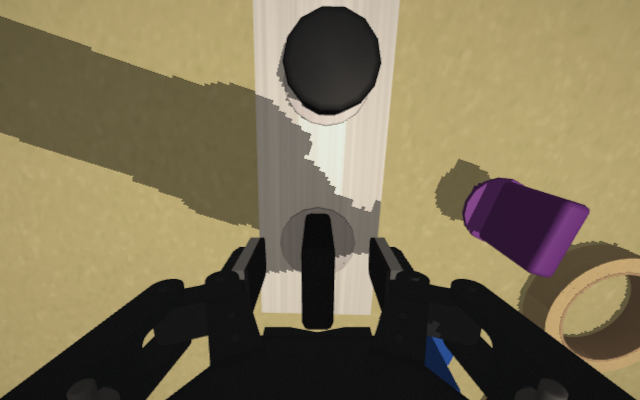

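The bar grip (column 318) stands between the pads, at columns 250 and 385. Closing.

>>> step_arm --deltas '[{"tx":0.5,"ty":-0.7,"tz":1,"wx":0,"wy":0,"wz":0,"jaw":0},{"tx":0,"ty":0,"tz":0,"wx":0,"wy":0,"wz":0,"jaw":0},{"tx":0,"ty":0,"tz":0,"wx":0,"wy":0,"wz":0,"jaw":0},{"tx":0,"ty":0,"tz":0,"wx":0,"wy":0,"wz":0,"jaw":0},{"tx":0,"ty":0,"tz":0,"wx":0,"wy":0,"wz":0,"jaw":0},{"tx":0,"ty":0,"tz":0,"wx":0,"wy":0,"wz":0,"jaw":0},{"tx":0,"ty":0,"tz":0,"wx":0,"wy":0,"wz":0,"jaw":0}]' --newtons 60

```text
t: 5.03
eef_pos: [0.5971, 0.1278, 0.0835]
tcp_rot: [[-0.315, 0.949, 0.003], [0.949, 0.315, -0.0], [-0.001, 0.003, -1.0]]
contact_force: [-0.6, 0.2, -0.7]
grip_width: 0.159
```

Run:
```python
from h import *
st();tilt()
```

```text
t 5.0333 p [0.5971 0.1278 0.0835] yaw 18.37 tilt [ 0.0031 -0.0001] F [-0.61  0.23 -0.68] M [ 0.009 -0.053 -0.014] w 0.159 j [-21.7  43.4  12.5  98.2 -13.4  39.6  16.2]
tilt fix wx,wy deg [0.17 0.06]
```

>>> step_arm --deltas '[{"tx":0,"ty":0,"tz":-10,"wx":0,"wy":0,"wz":0,"jaw":0},{"tx":0,"ty":0,"tz":-20,"wx":0,"wy":0,"wz":0,"jaw":0},{"tx":0,"ty":0,"tz":-25,"wx":0,"wy":0,"wz":0,"jaw":0},{"tx":0,"ty":0,"tz":-25,"wx":0,"wy":0,"wz":0,"jaw":0},{"tx":0,"ty":0,"tz":-25,"wx":0,"wy":0,"wz":0,"jaw":0},{"tx":0,"ty":0,"tz":-15,"wx":0,"wy":0,"wz":0,"jaw":0}]'

```text
t: 5.53
eef_pos: [0.5933, 0.127, 0.2058]
tcp_rot: [[-0.314, 0.949, -0.01], [0.949, 0.314, -0.003], [0.0, -0.01, -1.0]]
contact_force: [-0.6, 0.2, -1.1]
grip_width: 0.154
```

Run:
```python
from h import *
st();tilt()
# refine box
for n in ["scene","side"]:
    p=vision.read_camera(n); X=cloud(p)
    cv2.imwrite(f"pics/{n}1.png",p["frame"])
    m=(abs(X[...,0]-.55)<.13)&(abs(X[...,1]+.228)<.15)&(X[...,2]>.05)&(X[...,2]<.0605)
    k=(abs(X[...,0]-.523)<.06)&(abs(X[...,1]+.224)<.06)&(X[...,2]>.0625)&(X[...,2]<.0675)
    print(n,cv2.minAreaRect(X[m][:,:2].astype(np.float32)),k.sum(),X[k].mean(0),cv2.minEnclosingCircle(X[k][:,:2].astype(np.float32)))
plan([.545,-.14,.21],24,8)
```

```text
t 5.5333 p [0.5933 0.127  0.2058] yaw 18.33 tilt [-0.0095 -0.0031] F [-0.56  0.24 -1.09] M [ 0.056 -0.083  0.045] w 0.154 j [-23.5  34.7  15.4  92.3 -10.5  55.   13.8]
tilt fix wx,wy deg [-0.57 -0.  ]
scene ((0.553014874458313, -0.2272665798664093), (0.21581031382083893, 0.1569138467311859), 84.39746856689453) 416 [ 0.52740599 -0.22255258  0.06505973] ((0.5482645034790039, -0.22563762962818146), 0.06482847779989243)
side ((0.5536695718765259, -0.22656536102294922), (0.21636764705181122, 0.15611740946769714), 84.14517974853516) 1162 [ 0.52535748 -0.22665451  0.06512632] ((0.5483941435813904, -0.2243954837322235), 0.06424564868211746)
at [0.5945 0.1271 0.2065] 18.32 t 5.6333  step mm 33.96085525349794
[{"tx": -29.8, "ty": -16.4, "tz": -0.4, "wz": -0.7}, {"tx": -29.5, "ty": -16.7, "tz": -0.4, "wz": -0.7}, {"tx": -29.3, "ty": -17.1, "tz": -0.4, "wz": -0.7}, {"tx": -29.1, "ty": -17.5, "tz": -0.4, "wz": -0.7}, {"tx": -28.9, "ty": -17.8, "tz": -0.4, "wz": -0.7}, {"tx": -28.7, "ty": -18.2, "tz": -0.4, "wz": -0.7}, {"tx": -28.5, "ty": -18.5, "tz": -0.4, "wz": -0.7}, {"tx": -28.2, "ty": -18.9, "tz": -0.4, "wz": -0.7}]
```

>>> step_arm --deltas '[{"tx":-30,"ty":-16,"tz":0,"wx":-0.3,"wy":0,"wz":-0.7,"jaw":0},{"tx":-30,"ty":-16.5,"tz":0,"wx":0,"wy":0,"wz":-0.7,"jaw":0},{"tx":-30,"ty":-17,"tz":0,"wx":0,"wy":0,"wz":-0.7,"jaw":0},{"tx":-30,"ty":-17.5,"tz":0,"wx":0,"wy":0,"wz":-0.7,"jaw":0},{"tx":-30,"ty":-18,"tz":0,"wx":0,"wy":0,"wz":-0.7,"jaw":0},{"tx":-30,"ty":-18,"tz":0,"wx":0,"wy":0,"wz":-0.7,"jaw":0},{"tx":-30,"ty":-18,"tz":0,"wx":0,"wy":0,"wz":-0.7,"jaw":0},{"tx":-30,"ty":-18,"tz":0,"wx":0,"wy":0,"wz":-0.7,"jaw":0}]'

```text
t: 6.3
eef_pos: [0.5485, -0.141, 0.1994]
tcp_rot: [[-0.434, 0.901, -0.009], [0.901, 0.434, 0.011], [0.014, -0.003, -1.0]]
contact_force: [0.8, 0.1, -1.0]
grip_width: 0.158
```

Run:
```python
from h import *
st();tilt()
plan([.538,-.256,.20],22,5)
```

```text
t 6.3 p [ 0.5485 -0.141   0.1994] yaw 25.7 tilt [-0.0093  0.0114] F [ 0.79  0.09 -0.96] M [-0.012 -0.078 -0.055] w 0.158 j [ 4.3 31.6 12.8 99.2 -9.2 50.8 46.8]
tilt fix wx,wy deg [-0.2  -0.82]
at [ 0.5485 -0.141   0.1994] 25.7 t 6.3  step mm 23.099241289960005
[{"tx": -19.8, "ty": -11.9, "tz": -0.1, "wz": 0.7}, {"tx": -20.0, "ty": -11.6, "tz": -0.1, "wz": 0.7}, {"tx": -20.1, "ty": -11.4, "tz": -0.1, "wz": 0.7}, {"tx": -20.3, "ty": -11.1, "tz": -0.1, "wz": 0.7}, {"tx": -20.4, "ty": -10.8, "tz": -0.1, "wz": 0.7}]
```

>>> step_arm --deltas '[{"tx":-20,"ty":-12,"tz":0,"wx":-0.2,"wy":-0.7,"wz":0.7,"jaw":0},{"tx":-20,"ty":-11.5,"tz":0,"wx":0,"wy":0,"wz":0.7,"jaw":0},{"tx":-20,"ty":-11,"tz":0,"wx":0,"wy":0,"wz":0.7,"jaw":0},{"tx":-20,"ty":-11,"tz":0,"wx":0,"wy":0,"wz":0.7,"jaw":0},{"tx":-16,"ty":-9,"tz":0,"wx":0,"wy":0,"wz":0.7,"jaw":0},{"tx":0,"ty":0,"tz":0,"wx":0,"wy":0,"wz":0,"jaw":0},{"tx":0,"ty":0,"tz":0,"wx":0,"wy":0,"wz":0,"jaw":0}]'

```text
t: 6.88
eef_pos: [0.527, -0.2681, 0.1929]
tcp_rot: [[-0.357, 0.934, -0.016], [0.934, 0.357, -0.002], [0.004, -0.015, -1.0]]
contact_force: [0.7, 0.6, -1.0]
grip_width: 0.158
```

Run:
```python
from h import *
st();tilt()
p=vision.read_camera("wrist"); cv2.imwrite("pics/wrist3.png",p["frame"])
for l in ["lock_mouth","bar_key_grip"]:
  for k in models.spot_in(p,l)[:2]: print(l,k["conf"],k["centre"],w(p,*k["centre"]))
```

```text
t 6.8833 p [ 0.527  -0.2681  0.1929] yaw 20.9 tilt [-0.0158 -0.0015] F [ 0.73  0.64 -1.03] M [ 0.046  0.009 -0.003] w 0.158 j [15.7 34.3 14.4 95.5 -9.6 52.2 54.6]
tilt fix wx,wy deg [-0.88 -0.24]
lock_mouth 0.96 [149.6, 332.9] [ 0.52411241 -0.22404835  0.03141313]
bar_key_grip 0.82 [258.0, 316.0] [ 0.52090576 -0.25364563  0.21444132]
```

View pics/wrist3.png

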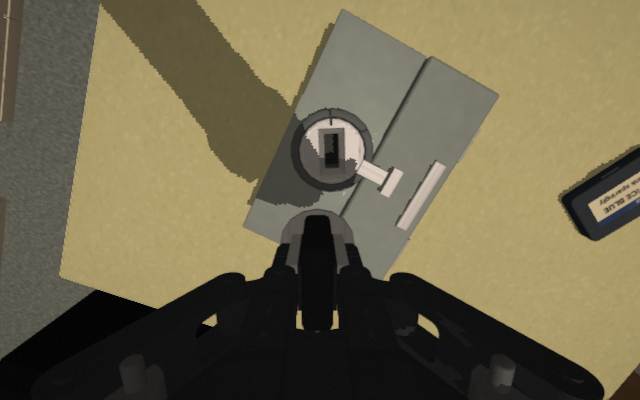

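The lock ring is at about (149,332) with its slot nearly along the image rows. The held key is at column 316. Fitting the slot pose from the depth and the dark pixels.

```bash
cat > slot.py <<'E'
from h import *
def slot(p,save=None):
    X=cloud(p); L=np.array([.5237,-.224])
    d=np.hypot(X[...,0]-L[0],X[...,1]-L[1])
    # project all pixels on z=.066
    A=np.array(p["attitude"]);o=np.array(p["xyz"]); r,c=np.mgrid[0:400,0:640]
    q=np.stack([(c-p["cx"])/p["fx"],(r-p["cy"])/p["fy"],np.ones(r.shape)],-1)@A.T
    P=o+q*((.066-o[2])/q[...,2])[...,None]
    face=(X[...,2]>.0655-.002)&(X[...,2]<.0655+.0025)&(d<.045)
    print("face",face.sum(),np.median(X[face][:,2]))
    hole=(X[...,2]<.0605)&(d<.026)
    deep=(X[...,2]<.05)&(d<.026)
    for n,m in (("hole",hole),("deep",deep)):
        Q=(X if 0 else P)[m][:,:2].astype(np.float32)
        print(n,m.sum(),Q.mean(0),cv2.minAreaRect(Q))
    core=(abs(X[...,2]-.066)<.003)&(d<.030)
    return X,P
E
python3 - <<'E'
from slot import *
p=vision.read_camera("wrist"); X,P=slot(p); st()
f=p["frame"][95:200,275:385]; cv2.imwrite("pics/w3c.png",cv2.resize(f,(628,600),interpolation=cv2.INTER_CUBIC))
z=X[95:200,275:385,2]; zz=np.clip((z-.02)/(.075-.02),0,1)*255; cv2.imwrite("pics/w3z.png",cv2.resize(np.nan_to_num(zz).astype(np.uint8),(628,600),interpolation=cv2.INTER_NEAREST))
E
```

```text
face 4337 0.06616824502549418
hole 662 [ 0.5204877  -0.22352204] ((0.5205110907554626, -0.2238299399614334), (0.016477514058351517, 0.03406507149338722), 23.983673095703125)
deep 454 [ 0.5198704  -0.22260794] ((0.5199933052062988, -0.2228359580039978), (0.012102622538805008, 0.028916068375110626), 24.45245361328125)
t 7.0833 p [ 0.5283 -0.2661  0.1935] yaw 21.14 tilt [-0.0143 -0.0013] F [-0.16 -0.09 -0.57] M [ 0.024 -0.062  0.038] w 0.155 j [15.6 34.2 14.3 95.5 -9.5 52.2 54.6]
```

View pics/w3c.png

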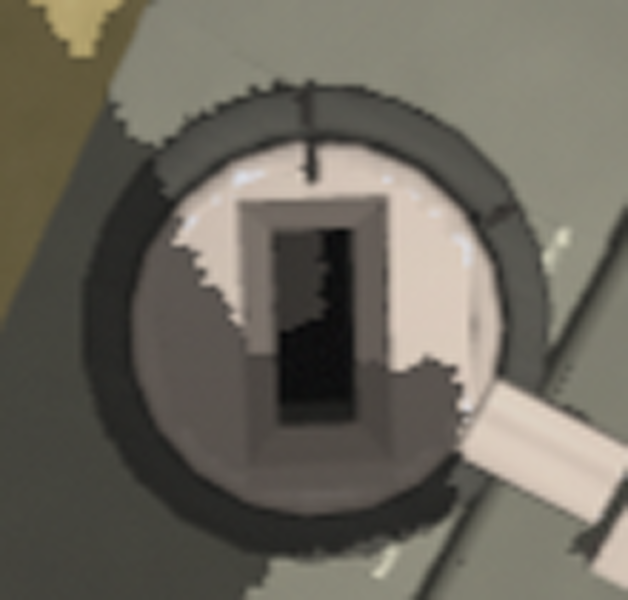

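View pics/w3z.png

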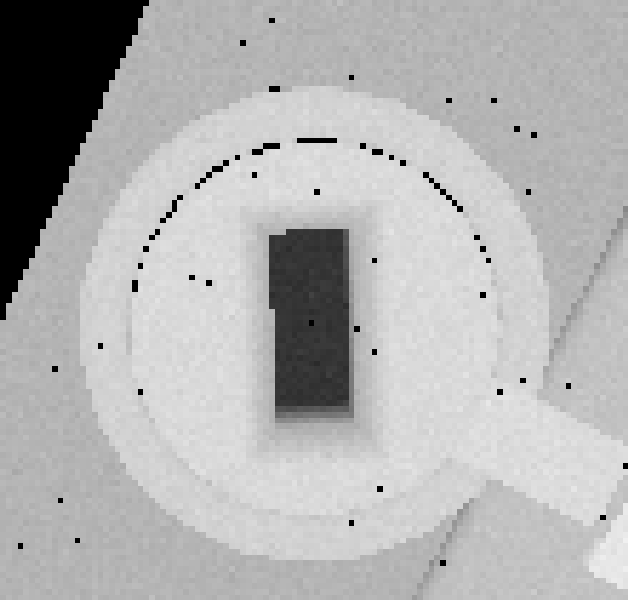

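Run:
```python
from slot import *
p=vision.read_camera("wrist"); X=cloud(p); s=ctrl.sense(); R=np.array(s["tcp_rot"]); t=np.array(s["eef_pos"])
def onz(r,c,z):
    A=np.array(p["attitude"]);o=np.array(p["xyz"]); q=A@np.array([(c-p["cx"])/p["fx"],(r-p["cy"])/p["fy"],1]); return o+q*(z-o[2])/q[2]
print("ring",onz(151.4,330.1,.0645),"mouth",onz(95+331/5.714,275+315/5.714,.066))
T=(X-t)@R
# key top, in tool frame
m=(abs(T[...,1])<.012)&(abs(T[...,0])<.04)&(T[...,2]>-.035)&(T[...,2]<-.01)
print(m.sum(),np.nanmean(T[m],0),np.nanmin(T[m],0),np.nanmax(T[m],0))
# collar
m=(abs(T[...,1])<.03)&(abs(T[...,0])<.04)&(T[...,2]>.015)&(T[...,2]<.035)
print(m.sum(),np.nanmean(T[m],0),np.nanmin(T[m],0),np.nanmax(T[m],0))
r,c=np.nonzero(m);print(r.min(),r.max(),c.min(),c.max())
st()
```

```text
ring [ 0.52135974 -0.22209321  0.0645    ] mouth [ 0.52178438 -0.22320968  0.066     ]
4194 [ 0.0035747  -0.00051843 -0.02115043] [-0.02053795 -0.01197672 -0.03499111] [ 0.01984509  0.01198968 -0.01006019]
1161 [ 0.01237376 -0.00098654  0.02594622] [-8.67413336e-05 -2.22033738e-02  1.50358718e-02] [0.0209435  0.02038259 0.03067517]
209 244 280 353
t 7.1333 p [ 0.5285 -0.266   0.1937] yaw 21.16 tilt [-0.0139 -0.0015] F [ 1.03  0.22 -0.97] M [ 0.037  0.004 -0.022] w 0.155 j [15.6 34.2 14.3 95.5 -9.5 52.2 54.6]
```

Run:
```python
from slot import *
tilt(); plan([.5225,-.2235,.150],24,5)
```

```text
tilt fix wx,wy deg [-0.77 -0.21]
at [ 0.5285 -0.266   0.1937] 21.16 t 7.1333  step mm 12.246263255901216
[{"tx": 8.4, "ty": 2.0, "tz": 8.7, "wz": -0.6}, {"tx": 8.3, "ty": 2.0, "tz": 8.7, "wz": -0.6}, {"tx": 8.3, "ty": 2.1, "tz": 8.7, "wz": -0.6}, {"tx": 8.3, "ty": 2.2, "tz": 8.7, "wz": -0.6}, {"tx": 8.3, "ty": 2.3, "tz": 8.7, "wz": -0.6}]
```

>>> step_arm --deltas '[{"tx":8,"ty":2,"tz":8,"wx":-0.7,"wy":-0.2,"wz":-0.6,"jaw":0},{"tx":8,"ty":2,"tz":8,"wx":0,"wy":0,"wz":-0.6,"jaw":0},{"tx":8,"ty":2,"tz":8,"wx":0,"wy":0,"wz":-0.6,"jaw":0},{"tx":8,"ty":2,"tz":6,"wx":0,"wy":0,"wz":-0.6,"jaw":0},{"tx":5,"ty":1,"tz":4,"wx":0,"wy":0,"wz":-0.4,"jaw":0},{"tx":0,"ty":0,"tz":0,"wx":0,"wy":0,"wz":0,"jaw":0},{"tx":0,"ty":0,"tz":0,"wx":0,"wy":0,"wz":0,"jaw":0}]'

```text
t: 7.72
eef_pos: [0.5258, -0.2194, 0.1595]
tcp_rot: [[-0.42, 0.908, 0.004], [0.908, 0.42, 0.002], [0.0, 0.004, -1.0]]
contact_force: [0.4, -0.5, -0.6]
grip_width: 0.156
```

Run:
```python
from slot import *
st(); tilt(); plan([.5225,-.2235,.145],24,1)
```

```text
t 7.7167 p [ 0.5258 -0.2194  0.1595] yaw 24.82 tilt [0.0036 0.0017] F [ 0.44 -0.45 -0.58] M [-0.089  0.027  0.009] w 0.156 j [ 12.7  34.5  12.3 101.8 -10.1  44.7  54.9]
tilt fix wx,wy deg [ 0.23 -0.  ]
at [ 0.5258 -0.2194  0.1595] 24.82 t 7.7167  step mm 15.418791723452133
[{"tx": -2.4, "ty": -4.8, "tz": 14.5, "wz": 0.8}]
```

>>> step_arm --deltas '[{"tx":-2,"ty":-2.5,"tz":7,"wx":0.2,"wy":0,"wz":0.6,"jaw":0},{"tx":-1,"ty":-1.5,"tz":5,"wx":0,"wy":0,"wz":0,"jaw":0},{"tx":0,"ty":0,"tz":0,"wx":0,"wy":0,"wz":0,"jaw":0},{"tx":0,"ty":0,"tz":0,"wx":0,"wy":0,"wz":0,"jaw":0}]'

```text
t: 8.05
eef_pos: [0.5242, -0.2258, 0.1473]
tcp_rot: [[-0.408, 0.913, 0.003], [0.913, 0.408, -0.002], [-0.003, 0.001, -1.0]]
contact_force: [1.0, -0.2, -0.3]
grip_width: 0.153
```

Run:
```python
from slot import *
st(); tilt(); plan([.5225,-.2235,.132],24,1)
for n in ["wrist","side"]:
    p=vision.read_camera(n); f=p["frame"]; f=f[:,160:480] if n=="wrist" else f[220:340,240:400]
    cv2.imwrite(f"pics/{n}4.png",cv2.resize(f,None,fx=(1.5 if n=="wrist" else 4.5),fy=(1.5 if n=="wrist" else 4.5),interpolation=cv2.INTER_CUBIC))
```

```text
t 8.05 p [ 0.5242 -0.2258  0.1473] yaw 24.09 tilt [ 0.0025 -0.0023] F [ 0.96 -0.25 -0.34] M [-0.003 -0.01  -0.031] w 0.153 j [ 13.2  35.5  12.4 102.3 -10.4  43.2  55. ]
tilt fix wx,wy deg [0.08 0.18]
at [ 0.5242 -0.2258  0.1473] 24.09 t 8.05  step mm 15.530384706631564
[{"tx": 2.7, "ty": -0.6, "tz": 15.3, "wz": 0.1}]
```

View pics/wrist4.png

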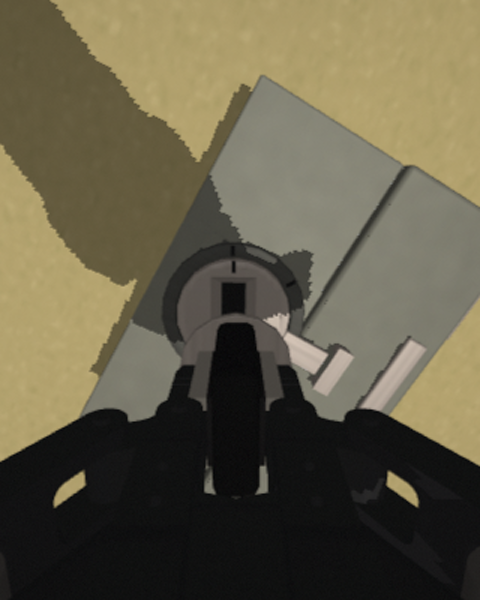

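View pics/side4.png

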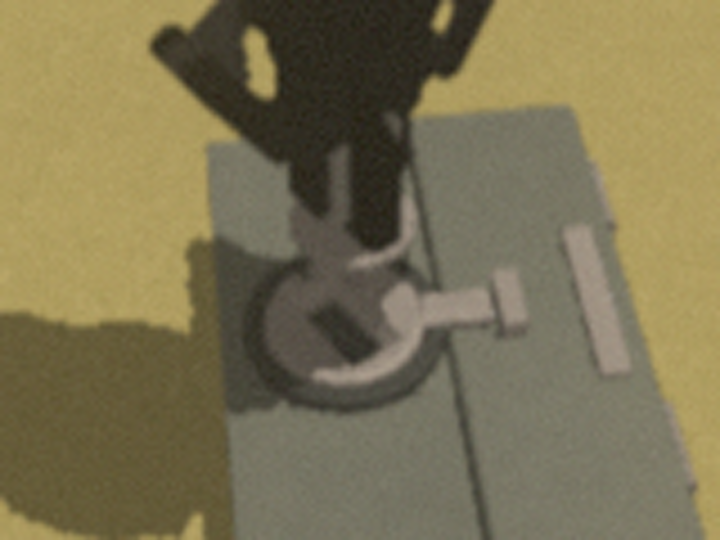

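The slot (column 234 of the zoomed view) lines up with the grip (column 236) and is parallel to it. Now lowering.

>>> step_arm --deltas '[{"tx":1.5,"ty":-0.5,"tz":7,"wx":0,"wy":0.1,"wz":0.1,"jaw":0},{"tx":1,"ty":0,"tz":7,"wx":0,"wy":0,"wz":0,"jaw":0},{"tx":0,"ty":0,"tz":4,"wx":0,"wy":0,"wz":0,"jaw":0},{"tx":0,"ty":0,"tz":0,"wx":0,"wy":0,"wz":0,"jaw":0},{"tx":0,"ty":0,"tz":0,"wx":0,"wy":0,"wz":0,"jaw":0}]'

```text
t: 8.57
eef_pos: [0.5226, -0.2239, 0.1276]
tcp_rot: [[-0.406, 0.914, 0.002], [0.914, 0.406, -0.001], [-0.001, 0.002, -1.0]]
contact_force: [0.8, 0.3, -0.7]
grip_width: 0.155
```

Run:
```python
from slot import *
st(); tilt(); plan([.5225,-.2235,.120],24,1)
```

```text
t 8.5667 p [ 0.5226 -0.2239  0.1276] yaw 23.94 tilt [ 0.0022 -0.0006] F [ 0.83  0.33 -0.65] M [-0.011  0.011  0.055] w 0.155 j [ 13.5  36.9  11.8 103.5 -10.9  40.6  55.3]
tilt fix wx,wy deg [0.1  0.09]
at [ 0.5226 -0.2239  0.1276] 23.94 t 8.5667  step mm 7.649666685041369
[{"tx": 0.4, "ty": 0.1, "tz": 7.6, "wz": -0.1}]
```

>>> step_arm --deltas '[{"tx":0,"ty":0,"tz":5,"wx":0,"wy":0,"wz":0,"jaw":0},{"tx":0,"ty":0,"tz":5,"wx":0,"wy":0,"wz":0,"jaw":0},{"tx":0,"ty":0,"tz":2,"wx":0,"wy":0,"wz":0,"jaw":0},{"tx":0,"ty":0,"tz":0,"wx":0,"wy":0,"wz":0,"jaw":0}]'

```text
t: 8.9
eef_pos: [0.5229, -0.2238, 0.1144]
tcp_rot: [[-0.406, 0.914, 0.003], [0.914, 0.406, -0.001], [-0.002, 0.002, -1.0]]
contact_force: [0.1, 0.6, -1.4]
grip_width: 0.147
```

Run:
```python
from slot import *
st(); tilt()
```

```text
t 8.9 p [ 0.5229 -0.2238  0.1144] yaw 23.95 tilt [ 0.0025 -0.0007] F [ 0.07  0.57 -1.4 ] M [ 0.006  0.045 -0.059] w 0.147 j [ 13.7  38.   11.5 104.1 -11.3  38.9  55.6]
tilt fix wx,wy deg [0.12 0.1 ]
```

No contact, and the tip is 13 mm in. Continuing to seat.

>>> step_arm --deltas '[{"tx":0,"ty":0,"tz":6,"wx":0,"wy":0,"wz":0,"jaw":0},{"tx":0,"ty":0,"tz":5,"wx":0,"wy":0,"wz":0,"jaw":0},{"tx":0,"ty":0,"tz":3,"wx":0,"wy":0,"wz":0,"jaw":0},{"tx":0,"ty":0,"tz":1,"wx":0,"wy":0,"wz":0,"jaw":0},{"tx":0,"ty":0,"tz":0,"wx":0,"wy":0,"wz":0,"jaw":0}]'

```text
t: 9.32
eef_pos: [0.5229, -0.2238, 0.0976]
tcp_rot: [[-0.406, 0.914, 0.002], [0.914, 0.406, -0.001], [-0.002, 0.002, -1.0]]
contact_force: [0.1, 0.2, -1.6]
grip_width: 0.158
```

Run:
```python
from slot import *
st(); tilt()
```

```text
t 9.3167 p [ 0.5229 -0.2238  0.0976] yaw 23.96 tilt [ 0.0023 -0.0006] F [ 0.14  0.18 -1.56] M [ 0.017 -0.026  0.011] w 0.158 j [ 14.   39.4  11.  104.7 -11.7  36.8  55.9]
tilt fix wx,wy deg [0.11 0.09]
```

>>> step_arm --deltas '[{"tx":0,"ty":0,"tz":1.5,"wx":0,"wy":0,"wz":0,"jaw":0},{"tx":0,"ty":0,"tz":1.5,"wx":0,"wy":0,"wz":0,"jaw":0},{"tx":0,"ty":0,"tz":0,"wx":0,"wy":0,"wz":0,"jaw":0},{"tx":0,"ty":0,"tz":0,"wx":0,"wy":0,"wz":0,"jaw":0}]'

```text
t: 9.65
eef_pos: [0.5235, -0.2242, 0.0986]
tcp_rot: [[-0.406, 0.914, 0.005], [0.914, 0.406, -0.0], [-0.002, 0.004, -1.0]]
contact_force: [-0.9, 0.7, -1.2]
grip_width: 0.161
```

Run:
```python
from slot import *
st(); tilt()
```

```text
t 9.65 p [ 0.5235 -0.2242  0.0986] yaw 23.96 tilt [ 0.0046 -0.0005] F [-0.89  0.73 -1.17] M [ 0.035 -0.03   0.031] w 0.161 j [ 14.1  39.3  11.  104.6 -11.7  36.9  56. ]
tilt fix wx,wy deg [0.23 0.13]
```

Run:
```python
from slot import *
p=vision.read_camera("wrist"); X=cloud(p); s=ctrl.sense(); t=np.array(s["eef_pos"])
d=np.hypot(X[...,0]-t[0],X[...,1]-t[1])
m=(d<.024)&(X[...,2]>.06)&(X[...,2]<.08); print("collar z",m.sum(),np.percentile(X[m][:,2],[5,25,50,75,95]))
m=(d<.03)&(X[...,2]>.10)&(X[...,2]<.13); print("grip top",m.sum(),np.percentile(X[m][:,2],[5,25,50,75,95]))
f=p["frame"][100:300,220:420]; cv2.imwrite("pics/wrist5.png",cv2.resize(f,None,fx=3,fy=3))
p=vision.read_camera("side"); f=p["frame"][220:340,240:400]; cv2.imwrite("pics/side5.png",cv2.resize(f,None,fx=4,fy=4,interpolation=cv2.INTER_CUBIC))
```

```text
collar z 1733 [0.06399814 0.06694112 0.07137296 0.07218787 0.07337882]
grip top 5720 [0.10405107 0.11753931 0.11967455 0.1209952  0.12827275]
```

View pics/wrist5.png

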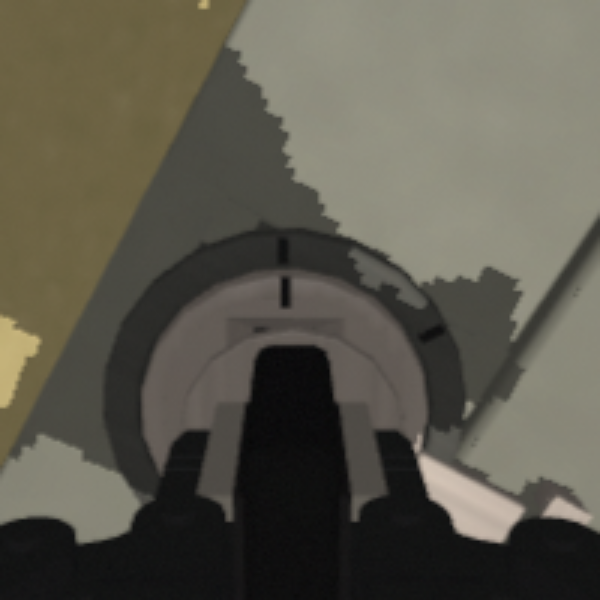

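View pics/side5.png

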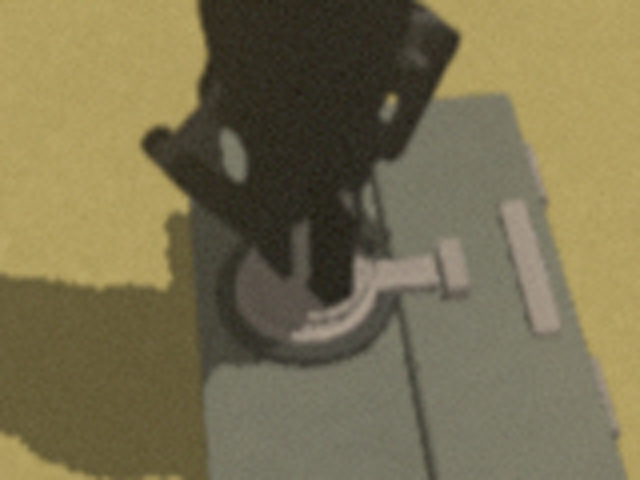

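Collar top is about 0.0715 m, where seated would be 0.070, so the key is seated within about 1.5 mm. The core mark still lines up with the ring mark, so the lock is at about 0. Now turning clockwise.

>>> step_arm --deltas '[{"tx":0,"ty":0,"tz":1,"wx":0.1,"wy":0.1,"wz":3,"jaw":0},{"tx":0,"ty":0,"tz":0.5,"wx":0,"wy":0,"wz":5,"jaw":0},{"tx":0,"ty":0,"tz":0.5,"wx":0,"wy":0,"wz":5,"jaw":0},{"tx":0,"ty":0,"tz":0.5,"wx":0,"wy":0,"wz":5,"jaw":0},{"tx":0,"ty":0,"tz":0.5,"wx":0,"wy":0,"wz":5,"jaw":0},{"tx":0,"ty":0,"tz":0.5,"wx":0,"wy":0,"wz":5,"jaw":0}]'

```text
t: 10.25
eef_pos: [0.5235, -0.2249, 0.0975]
tcp_rot: [[0.089, 0.996, 0.003], [0.996, -0.089, 0.001], [0.001, 0.003, -1.0]]
contact_force: [-0.9, 0.7, 3.9]
grip_width: 0.157
```

Run:
```python
from slot import *
st(); tilt(); plan([.5228,-.2238,.0975],-48,1)
```

```text
t 10.25 p [ 0.5235 -0.2249  0.0975] yaw -5.09 tilt [0.0027 0.0009] F [-0.87  0.65  3.94] M [0.017 0.377 0.041] w 0.157 j [  9.1  40.4  19.1 104.7 -20.3  38.2  35. ]
tilt fix wx,wy deg [ 0.15 -0.07]
at [ 0.5235 -0.2249  0.0975] -5.09 t 10.25  step mm 1.3277797045013262
[{"tx": 1.0, "ty": -0.8, "tz": -0.0, "wz": 42.9}]
```

>>> step_arm --deltas '[{"tx":0.5,"ty":-0.4,"tz":0.2,"wx":0.1,"wy":0,"wz":5,"jaw":0},{"tx":0,"ty":0,"tz":0.2,"wx":0,"wy":0,"wz":5,"jaw":0},{"tx":0,"ty":0,"tz":0.2,"wx":0,"wy":0,"wz":5,"jaw":0},{"tx":0,"ty":0,"tz":0.2,"wx":0,"wy":0,"wz":5,"jaw":0},{"tx":0,"ty":0,"tz":0.2,"wx":0,"wy":0,"wz":5,"jaw":0}]'

```text
t: 10.67
eef_pos: [0.5222, -0.2243, 0.0975]
tcp_rot: [[0.518, 0.856, -0.001], [0.856, -0.518, 0.002], [0.001, -0.002, -1.0]]
contact_force: [-0.0, -0.1, 1.9]
grip_width: 0.154
```

Run:
```python
from slot import *
st(); tilt(); plan([.5228,-.2238,.0975],-48,1)
p=vision.read_camera("wrist");f=p["frame"][100:300,220:420]; cv2.imwrite("pics/wrist6.png",cv2.resize(f,None,fx=3,fy=3))
```

```text
t 10.6667 p [ 0.5222 -0.2243  0.0975] yaw -31.18 tilt [-0.0011  0.0016] F [-0.02 -0.14  1.94] M [0.068 0.225 0.144] w 0.154 j [  4.6  41.6  26.6 104.9 -27.6  40.1  15.8]
tilt fix wx,wy deg [-0.1  -0.05]
at [ 0.5222 -0.2243  0.0975] -31.18 t 10.6667  step mm 0.761781028804603
[{"tx": 0.7, "ty": 0.2, "tz": -0.0, "wz": 16.8}]
```

View pics/wrist6.png

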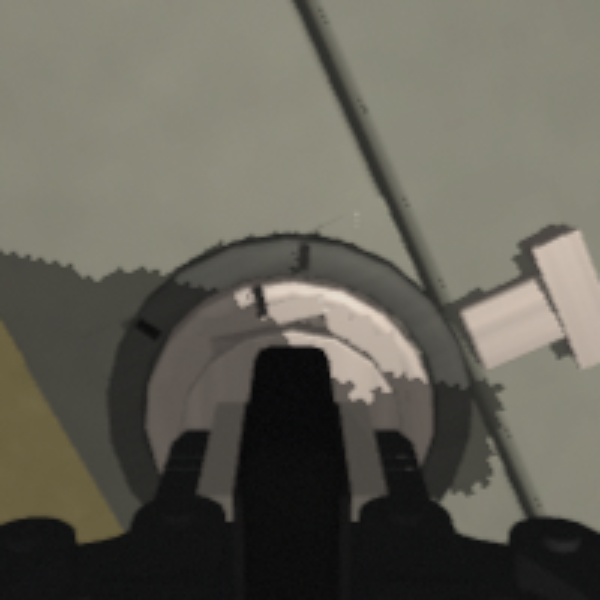

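The core mark (260,300) lags the stop mark (303,258) by about 17 degrees. Continuing.

>>> step_arm --deltas '[{"tx":0.5,"ty":0,"tz":0.2,"wx":-0.1,"wy":0,"wz":5,"jaw":0},{"tx":0,"ty":0,"tz":0.2,"wx":0,"wy":0,"wz":5,"jaw":0},{"tx":0,"ty":0,"tz":0.2,"wx":0,"wy":0,"wz":4,"jaw":0},{"tx":0,"ty":0,"tz":0,"wx":0,"wy":0,"wz":2,"jaw":0},{"tx":0,"ty":0,"tz":0,"wx":0,"wy":0,"wz":0,"jaw":0}]'

```text
t: 11.13
eef_pos: [0.5221, -0.2243, 0.0974]
tcp_rot: [[0.737, 0.676, -0.001], [0.676, -0.737, -0.001], [-0.001, -0.0, -1.0]]
contact_force: [-0.7, 0.5, 1.7]
grip_width: 0.155
```

Run:
```python
from slot import *
st(); tilt(); plan([.5228,-.2238,.0975],-48,1)
p=vision.read_camera("wrist");f=p["frame"][100:300,220:420]; cv2.imwrite("pics/wrist7.png",cv2.resize(f,None,fx=3,fy=3))
```

```text
t 11.1333 p [ 0.5221 -0.2243  0.0974] yaw -47.45 tilt [-0.0012 -0.0008] F [-0.75  0.49  1.72] M [-0.001  0.176  0.01 ] w 0.155 j [  1.9  42.6  31.3 105.  -32.   41.4   3.6]
tilt fix wx,wy deg [-0.01  0.08]
at [ 0.5221 -0.2243  0.0974] -47.45 t 11.1333  step mm 0.8547247100475477
[{"tx": 0.8, "ty": 0.1, "tz": -0.1, "wz": 0.5}]
```

View pics/wrist7.png

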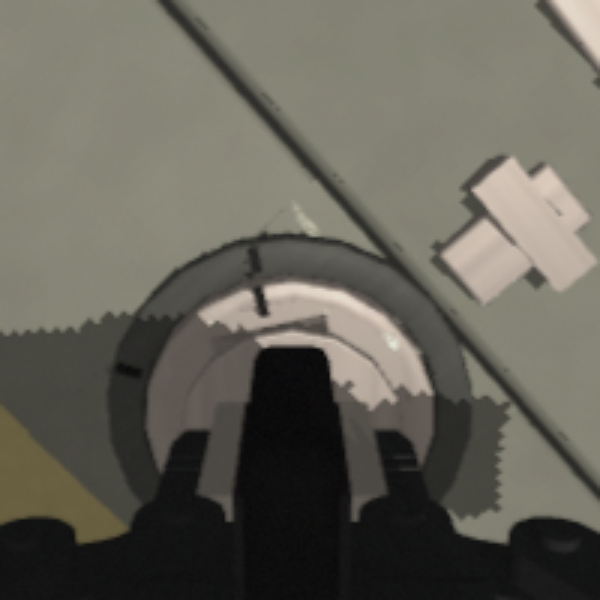

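The core mark (261,300) now aligns with the stop mark (253,260), within about 1.5 degrees. A little more to press on the stop.

>>> step_arm --deltas '[{"tx":0.5,"ty":0,"tz":0.2,"wx":0,"wy":0,"wz":3,"jaw":0},{"tx":0,"ty":0,"tz":0,"wx":0,"wy":0,"wz":2,"jaw":0},{"tx":0,"ty":0,"tz":0,"wx":0,"wy":0,"wz":0,"jaw":0}]'

```text
t: 11.43
eef_pos: [0.5222, -0.2242, 0.0974]
tcp_rot: [[0.787, 0.618, -0.003], [0.618, -0.787, -0.002], [-0.003, -0.0, -1.0]]
contact_force: [-1.4, 0.4, 0.9]
grip_width: 0.16
```

Run:
```python
from slot import *
st(); tilt()
p=vision.read_camera("wrist");f=p["frame"][100:300,220:420]; cv2.imwrite("pics/wrist8.png",cv2.resize(f,None,fx=3,fy=3))
```

```text
t 11.4333 p [ 0.5222 -0.2242  0.0974] yaw -51.86 tilt [-0.0025 -0.0018] F [-1.41  0.45  0.87] M [-0.042  0.174  0.664] w 0.16 j [  1.1  43.   32.6 105.  -33.1  41.9   0.2]
tilt fix wx,wy deg [-0.01  0.18]
```

View pics/wrist8.png

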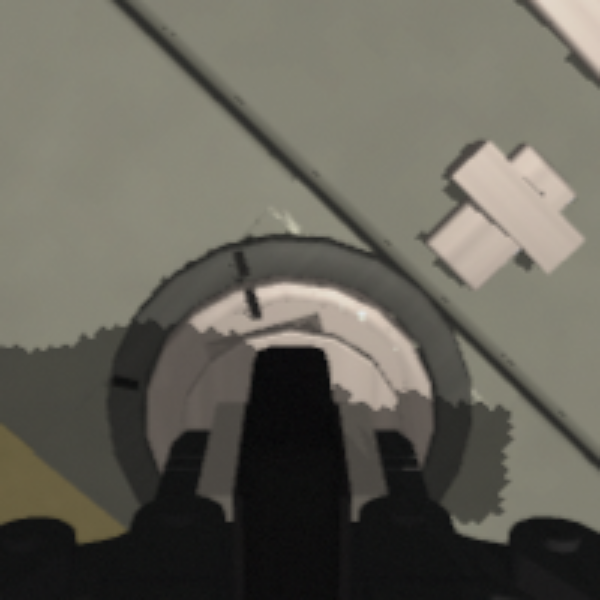

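Yaw moment is 0.66 N m and the marks are aligned, so the core is at the stop. I'll relax the twist, open and lift.

>>> step_arm --deltas '[{"tx":0,"ty":0,"tz":0,"wx":0,"wy":0,"wz":-3,"jaw":0},{"tx":0,"ty":0,"tz":0,"wx":0,"wy":0,"wz":0,"jaw":0},{"tx":0,"ty":0,"tz":0,"wx":0,"wy":0,"wz":0,"jaw":50},{"tx":0,"ty":0,"tz":0,"wx":0,"wy":0,"wz":0,"jaw":50},{"tx":0,"ty":0,"tz":0,"wx":0,"wy":0,"wz":0,"jaw":50},{"tx":0,"ty":0,"tz":0,"wx":0,"wy":0,"wz":0,"jaw":50},{"tx":0,"ty":0,"tz":0,"wx":0,"wy":0,"wz":0,"jaw":50}]'

```text
t: 12.07
eef_pos: [0.5228, -0.2239, 0.0968]
tcp_rot: [[0.756, 0.655, -0.0], [0.655, -0.756, -0.0], [-0.0, -0.0, -1.0]]
contact_force: [0.6, -0.1, 0.4]
grip_width: 0.497
```

Run:
```python
from slot import *
st(); tilt()
p=vision.read_camera("wrist");f=p["frame"][100:400,170:470]; cv2.imwrite("pics/wrist9.png",cv2.resize(f,None,fx=2,fy=2))
```

```text
t 12.0667 p [ 0.5228 -0.2239  0.0968] yaw -49.1 tilt [-0.0005 -0.    ] F [ 0.62 -0.09  0.41] M [-0.022  0.02   0.006] w 0.497 j [  1.6  42.8  31.6 105.  -32.5  41.5   2.4]
tilt fix wx,wy deg [-0.02  0.02]
```

View pics/wrist9.png

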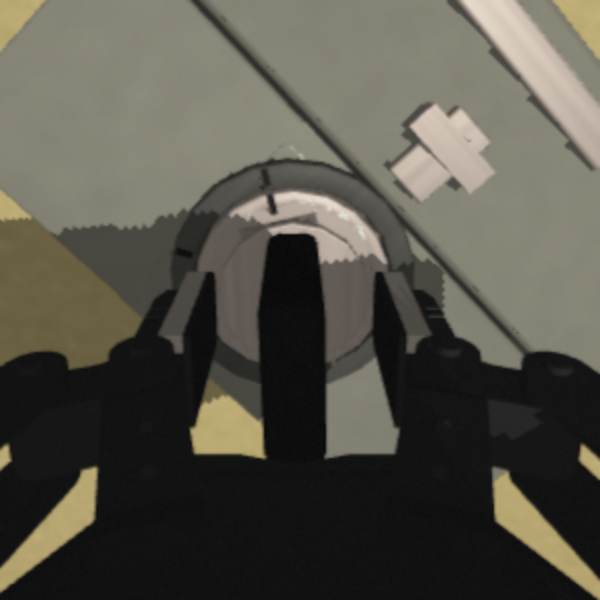

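Both pads are clear of the grip and the marks are still aligned. Lifting.

>>> step_arm --deltas '[{"tx":0,"ty":0,"tz":-8,"wx":0,"wy":0,"wz":0,"jaw":50},{"tx":0,"ty":0,"tz":-15,"wx":0,"wy":0,"wz":0,"jaw":50},{"tx":0,"ty":0,"tz":-20,"wx":0,"wy":0,"wz":0,"jaw":50},{"tx":0,"ty":0,"tz":-25,"wx":0,"wy":0,"wz":0,"jaw":50},{"tx":0,"ty":0,"tz":-25,"wx":0,"wy":0,"wz":0,"jaw":50},{"tx":-15,"ty":0,"tz":-20,"wx":0,"wy":0,"wz":0,"jaw":50},{"tx":0,"ty":0,"tz":0,"wx":0,"wy":0,"wz":0,"jaw":50},{"tx":0,"ty":0,"tz":0,"wx":0,"wy":0,"wz":0,"jaw":50}]'

```text
t: 12.78
eef_pos: [0.5112, -0.2333, 0.217]
tcp_rot: [[0.757, 0.654, -0.002], [0.654, -0.757, 0.001], [-0.001, -0.002, -1.0]]
contact_force: [0.6, 0.9, -1.2]
grip_width: 0.498
```

Run:
```python
from slot import *
st()
for n in ["wrist","scene","side"]:
    p=vision.read_camera(n);X=cloud(p)
    for l in ["bar_key_grip","round_key_grip"]:
        for k in models.spot_in(p,l)[:3]: print(n,l,k["conf"],k["centre"],w(p,*k["centre"]))
    m=(np.hypot(X[...,0]-.5225,X[...,1]+.224)<.035)&(X[...,2]>.10)&(X[...,2]<.125)&(p["frame"].max(-1)<80)
    if m.sum()>10: print(n,"grip",m.sum(),X[m].mean(0),np.percentile(X[m][:,2],[50,95]),cv2.minAreaRect(X[m][:,:2].astype(np.float32)))
    f=p["frame"]; cv2.imwrite(f"pics/{n}10.png",f if n!="side" else cv2.resize(f[220:340,240:400],None,fx=4,fy=4))
```

```text
t 12.7833 p [ 0.5112 -0.2333  0.217 ] yaw -49.16 tilt [-0.0016  0.0008] F [ 0.57  0.93 -1.17] M [ 0.012 -0.062 -0.032] w 0.498 j [ -1.6  33.8  38.4  99.7 -24.8  55.4  -2.6]
wrist bar_key_grip 0.76 [181.0, 317.5] [ 0.52734087 -0.21892202  0.11861889]
wrist grip 830 [ 0.52157398 -0.22331047  0.11795717] [0.11855537 0.1198238 ] ((0.5201728343963623, -0.2241838574409485), (0.039345137774944305, 0.013870742172002792), 41.088077545166016)
scene bar_key_grip 0.79 [227.1, 243.2] [0.69672394 0.173861   0.05343884]
scene bar_key_grip 0.78 [148.8, 408.9] [ 0.51641813 -0.21895705  0.09352998]
scene bar_key_grip 0.73 [197.3, 275.9] [0.69253634 0.07177412 0.06091751]
scene round_key_grip 0.84 [259.3, 277.4] [0.56178737 0.21988346 0.10108645]
scene grip 141 [ 0.51894331 -0.22143806  0.11145798] [0.11227597 0.11907375] ((0.5207116007804871, -0.2250843197107315), (0.03856640309095383, 0.01708558201789856), 46.10398483276367)
side bar_key_grip 0.91 [281.6, 318.4] [ 0.52293919 -0.23261392  0.09508019]
side bar_key_grip 0.89 [188.2, 373.0] [0.70692133 0.0433161  0.05433354]
side bar_key_grip 0.85 [158.8, 354.5] [0.69827647 0.16069028 0.06246744]
side grip 301 [ 0.5185515  -0.23014097  0.11278001] [0.11549115 0.11881884] ((0.5197194814682007, -0.22696229815483093), (0.03800395503640175, 0.013338794931769371), 38.94247817993164)
```

View pics/wrist10.png

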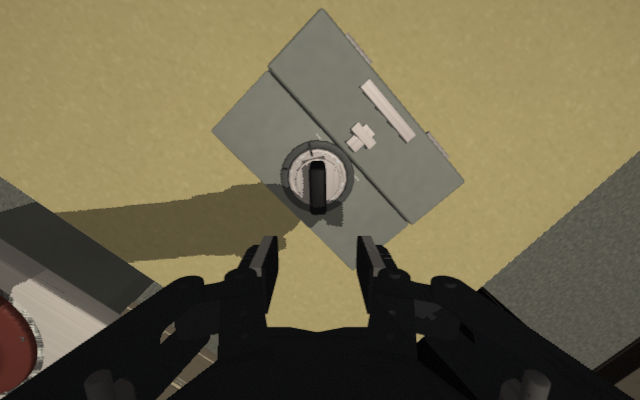

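View pics/side10.png

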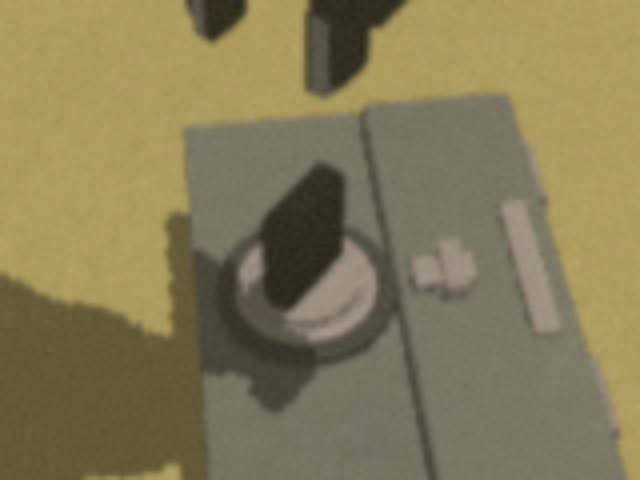

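The key stands upright and seated: grip top at 0.1185 m (0.118 expected), centre about 2 mm from the lock axis. The bolt is in its keeper and the arm is clear. Handing in.

Run:
```python
from h import *
print(ctrl.finish_job())
```

```text
the job is handed in; nothing more can be done
None
```

The cash box is locked. I took the bar-gripped key from the stand, seated it in the lock and turned it about 76° clockwise to the stop. Then I let go and lifted clear, and handed the job in at about 13 s.

What the last checks showed:
- **Lock at its stop:** the mark on the core lined up with the stop mark on the ring, within about 1.5° before a last 5° push. The wrist moment then rose to 0.66 N m, and the bolt is seen in its keeper.
- **Key seated before turning:** the collar top measured about 0.0715 m with the core mark still at the start mark. That is roughly 1.5 mm high, within the limits.
- **Key at the end:** the top of the grip is at 0.1185 m, where a fully seated key would be at 0.118 m. It looks upright, and its centre is about 2–3 mm from the lock axis.
- **Round-headed key:** it was not touched and shows in its place in the stand, as do the blue and purple look-alikes.
- **Gripper:** it touches nothing, and the forces I read between moves never passed about 5 N.

No check failed. The cameras disagreed by 2–3 mm on where the lock is, which is within the play.

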